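Clock a drone boom between bench centres and lock it

TASK

Turn the drone boom between the bench centres until its round motor plate faces straight up, and then slide the locking bolt fully home into the slot of the boom's index disc, so that the boom stays locked. Leave the other things on the bench where they are.

Things in the scene. Friction and masses are not known exactly. Their poses are not given: they have to be found in the camera images.
- jig: Fixed bench centres: base bar 400 mm long (its y), 70 wide (x), 20 high; two grey end blocks 44 x 50, 125 high, at y +140 and -140 mm. Origin: middle of the bar's underside, z up. The boom turns on the centre line along jig y, 105 mm above the origin; free space under it down to the bar. On the +y block a guide for the locking bolt, 30 wide, reaches 145 mm high.
- boom (a joint): Turn of the boom about the jig's +y, right-handed, rad: 0 or 2 pi = plate and slot straight up; growing from 0 the plate leans to jig +x. Turns freely either way from -7 to 13, starts well away from up, maybe upside down. About 0.1 N m of drag holds it where it is left. One grasp turns it only as far as the tool can tilt around it, so it takes several grasps.
- boom_mid (a point): On the centre line (jig y +16 mm), middle of the bare part of the boom's plain black tube: the place to grip. Tube 28 mm thick, 200 long (jig y -100 to +100), bare from y -35 to +65. Axes turn with the boom: y along the centre line, z towards the motor plate's side.
- plate_face (a point): Centre of the outer face of the motor plate; its z axis points straight out of the plate. The plate, flat, round, 52 mm across, 7 thick, face 27 mm off the centre line at jig y -64, sits on an aluminium block 40 x 40 x 36 mm clamped round the tube; on the side opposite the plate is only a narrow clamp lip, 12 mm wide.
- bolt (a joint): Travel of the locking bolt along jig -y, m: 0 = withdrawn, 0.030 = home at its stop, through the slot. Starts at 0 to 0.006, stays where left (2.5 N friction). Round steel bar 12 mm thick, round nose, 31 mm above the centre line; the nose meets the disc's face at 0.012 and is stopped there unless the slot is on top; up to about 0.15 rad out it draws the boom into line, with up to some 15 N.
- bolt_tab (a point): Top middle of the bolt's upright steel tab: 30 mm wide (jig x), 12 thick (y), reaching 40 mm down from this point to just above the guide. Push its outer face (jig +y side) towards -y. It moves with the bolt; withdrawn it stands at jig y +166 mm, top 190 mm above the bench.
- spool: White spool of solder wire 60 mm across, 40 high, standing on its side face; origin under its centre. Leave alone.
- driver: Black-handled screwdriver 180 mm long lying on the bench; origin under its middle. Leave alone.
- partsbox: Clear parts box with compartments, 130 x 190 x 45 mm; origin under its centre. Leave alone.
- motor: Drone motor 52 mm across, 38 mm high with its shaft; origin under its centre. Leave alone.
- disc_slot (a point): In the slot of the steel index disc on the boom, 31 mm off the centre line, mid thickness. Disc: about 85 mm across, jig y +70 to +82. The one slot, 15 mm wide, 19 deep, open at the rim, is in line with the motor plate. z axis: outwards, as the plate's.

How it is judged:
By the outcome, as a careful person would: the job done as asked, in the order asked, and still so for the second after the job is handed in, with the robot touching nothing.
It also fails if it takes over 64 s, if anything falls off the work surface, if the arm or the gripper's body presses on something with over 40 N, if the wrist force passes 120 N, or if a joint passes its speed limit or range.

ROBOT

A 6-joint arm with a two-finger parallel gripper is mounted at the origin on the work surface. World frame = base frame: x ahead of the robot, y to its left, z up, the work surface at z = 0. Lengths are in m, angles in rad, forces in N, time in s.
With the tool pointing down it reaches from about 0.425 to 0.95 m from the base axis. Payload 3.5 kg.
Tool frame: the origin (TCP) lies at the very end of the fingers, on their centre line; the grasp point (between the pads) lies 19 mm behind it; z points along the fingers, y is the line along which they close (so a half turn about z gives the same grasp; the last joint's range is limited). The gripper opens to 85 mm and grips with 20 to 120 N. Pads are 22 mm wide; open, the fingers measure 114 mm over their backs; the gripper's body (76 mm by 85 mm) begins 54 mm behind the grasp point. The pads swing forward as they close: fully open they stand 13 mm farther back than shut.
Start: joints at [0.979, 0.286, 1.577, -0, 1.279, -0.15], TCP at [0.289, 0.61, 0.231] pointing down, gripper open.
Joint ranges: [-2.77, 2.77], [-0.9, 2.22], [0.21, 2.48], [-1.53, 4.67], [0.24, 2.81], [-2.84, 2.84]. Speed limits (rad/s): [2.79, 2.79, 3.14, 3.14, 3.14, 3.14].

INTERFACE

Orientations are given as a unit quaternion [x, y, z, w].
In Python, from plant import ctrl, optics, sign_off gives the robot as it stands.
- The arm moves only by the shell command python3 -m creep 'ROWS' [FORCE]. ROWS is JSON, a list of rows, each an object of numbers: "x", "y", "z": the shift along the tool's x, y, z in mm; "rx", "ry", "rz": the turn, a rotation vector about the tool's x, y, z in degrees; "grip": the opening, from 0 (shut) to 1 (fully open). In form: [{"x": .., "y": .., "z": .., "rx": .., "ry": .., "rz": .., "grip": ..}, ...]. A call has exactly 10 rows; each row shifts and turns the commanded pose from where the row before left it, along the tool's axes as they then stand; what a row does not reach is not made up. A row lasts 1/12 s, in which the tool goes at most 41.7 mm and 7.16 degrees, less where a joint would pass 70% of its speed; a pose out of reach is approached as far as the arm can. A call with a gripper value outside its range is refused whole. The fingers move at their own pace and stop on an object; FORCE is the grip in N (left out, the last holds). Time passes only in rows, so rows that do not move let the fingers close, or fill a call up. It gives the time, the measured TCP pose, the force, the opening and the grip force at its end, in the units of the state.
- ctrl.get_state(): the state, without advancing time (a new reading comes with each control period).
- optics.read_camera(name): name is "scene" or "top" or "wrist"; returns a dict with "color" (400x640x3 uint8, blue, green, red), "K" (3x3 intrinsics, pixels), "R" (3x3) and "t" (3): a world point X has camera coordinates R X + t. Camera axes: x right, y down, z forward; pixel columns grow to the right and rows downward; lengths in m; the calibration is good to about 2 mm. A picture is of the moment at which its call begins. There is no depth.
- sign_off(): hands the job in; it is judged then, once.
The state is a dict: "time": time; "qpos": joint angles; "dq": joint speeds; "joint_efforts": joint torques, N m; "eef_pos": TCP position; "tcp_rot": TCP orientation; "contact_force": force on the tool from outside, world axes, zero at the start; "wrist_torque": the same for the moment, N m; "opening": opening from 0.0 (shut) to 1.0 (fully open); "finger_force": force on a finger pad.
Only numpy, scipy, OpenCV 4.12 (cv2) and the standard library are available. Lean on these libraries where they do the work, as an engineer would, in place of code of your own. Each camera call takes 0.05 s, during which the arm holds its last target. There are 200 camera calls.

## Working session

There is one attempt and no reset: what is moved stays moved. The work goes in short steps, Python scripts to look and compute and a shell command to move; the robot and the scene stay as the last step left them, time stands still between calls to the robot, and variables do not carry over. Pictures are saved under pics/ and viewed, at most 10 in all, crops included, and the job is handed in when it is done.

```bash
mkdir -p pics; ls
python3 - <<'E'
from plant import ctrl,optics
import cv2,numpy as np
a=optics.read_camera("scene");b=optics.read_camera("top")
cv2.imwrite("pics/scene.png",a["color"]);cv2.imwrite("pics/top.png",b["color"])
for c in(a,b):print(c["K"].round(1).tolist(),c["R"].round(4).tolist(),c["t"].round(4).tolist())
print(ctrl.get_state())
E
```

```text
pics
[[401.4, 0.0, 318.0], [0.0, 401.4, 198.9], [0.0, 0.0, 1.0]] [[0.559, 0.8291, 0.003], [0.5069, -0.3389, -0.7926], [-0.6562, 0.4446, -0.6097]] [-0.3203, -0.1915, 1.6842]
[[410.5, 0.0, 321.4], [0.0, 410.5, 199.1], [0.0, 0.0, 1.0]] [[0.0212, -0.9997, 0.0079], [-0.9927, -0.022, -0.1182], [0.1184, -0.0054, -0.993]] [-0.0256, 0.5665, 1.3214]
{'time': 0.1, 'qpos': array([ 9.78999921e-01,  2.87095865e-01,  1.57802285e+00, -1.68576180e-05,
        1.27859708e+00, -1.49999130e-01]), 'dq': array([ 0.00029648, -0.00211092, -0.00176828, -0.00165321,  0.00060373,
       -0.00126062]), 'joint_efforts': array([ 1.00337580e-03, -4.07297730e+01, -2.93697667e+01, -1.57475197e-04,
        3.37445708e-03, -1.80350344e-05]), 'eef_pos': array([0.28824994, 0.60970579, 0.23007717]), 'tcp_rot': array([ 2.19104012e-01,  9.75700930e-01, -9.92310288e-04, -3.77248194e-04]), 'contact_force': array([-0.28548692, -0.07292875,  0.44036266]), 'wrist_torque': array([ 0.01831729,  0.00450275, -0.03932878]), 'finger_force': 0.0, 'opening': 1.0032561529215789}
```

View pics/scene.png

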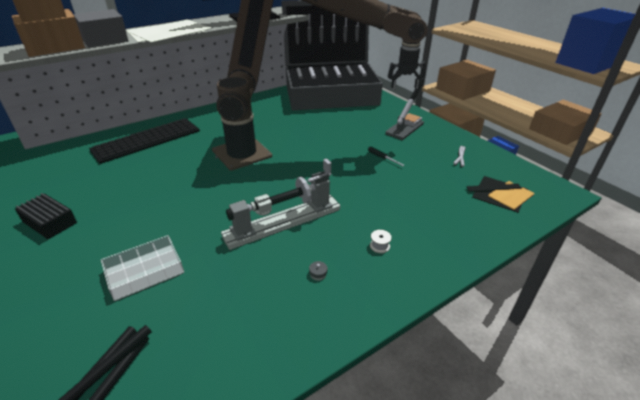

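View pics/top.png

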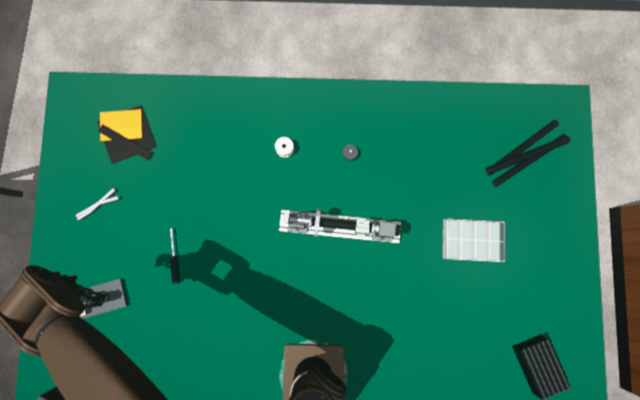

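The scene view shows the jig at about (280,210), with the bolt end at upper right (327,165). In the top view the bar spans (280,210)–(402,243), with the bolt end at left. I'll zoom in and fit the bar.

```bash
cat > h.py <<'E'
import numpy as np,cv2
from plant import ctrl,optics
def cam(n):return optics.read_camera(n)
def ray(c,u,v,z):
    d=c["R"].T@np.linalg.solve(c["K"],[u,v,1.]);o=-c["R"].T@c["t"]
    return o+d*(z-o[2])/d[2]
def proj(c,X):
    p=c["K"]@(c["R"]@np.asarray(X)+c["t"]);return p[:2]/p[2]
E
python3 - <<'E'
from h import *
a=cam("scene");b=cam("top")
A=cv2.resize(a["color"][150:250,210:350],(800,571),interpolation=cv2.INTER_CUBIC)
B=b["color"][195:260,265:415]
B=cv2.resize(B,(800,347),interpolation=cv2.INTER_CUBIC)
cv2.imwrite("pics/a1.png",A);cv2.imwrite("pics/b1.png",B)
hsv=cv2.cvtColor(b["color"],cv2.COLOR_BGR2HSV)
m=((hsv[...,1]<70)&(hsv[...,2]>110)).astype(np.uint8);m[:195]=0;m[255:]=0;m[:,:270]=0;m[:,412:]=0
ys,xs=np.nonzero(m);r=cv2.minAreaRect(np.c_[xs,ys].astype(np.float32));print(r)
P=np.array([ray(b,*q,0.02) for q in cv2.boxPoints(r)]);print(P.round(4),P.mean(0))
for i in range(4):print(np.linalg.norm(P[i]-P[i-1]),np.degrees(np.arctan2(*(P[i]-P[i-1])[1::-1])))
E
```

```text
((339.98773193359375, 224.63526916503906), (121.77056884765625, 25.350006103515625), 5.19442892074585)
[[ 0.457   0.127   0.02  ]
 [ 0.5409  0.1222  0.02  ]
 [ 0.5129 -0.2815  0.02  ]
 [ 0.4293 -0.2738  0.02  ]] [ 0.48502415 -0.07654011  0.02      ]
0.4017131851534536 86.05210244723072
0.08400355520572249 -3.2800866735433116
0.40466260575684626 -93.95778050083071
0.08395117409621754 174.7072474433251
```

View pics/a1.png

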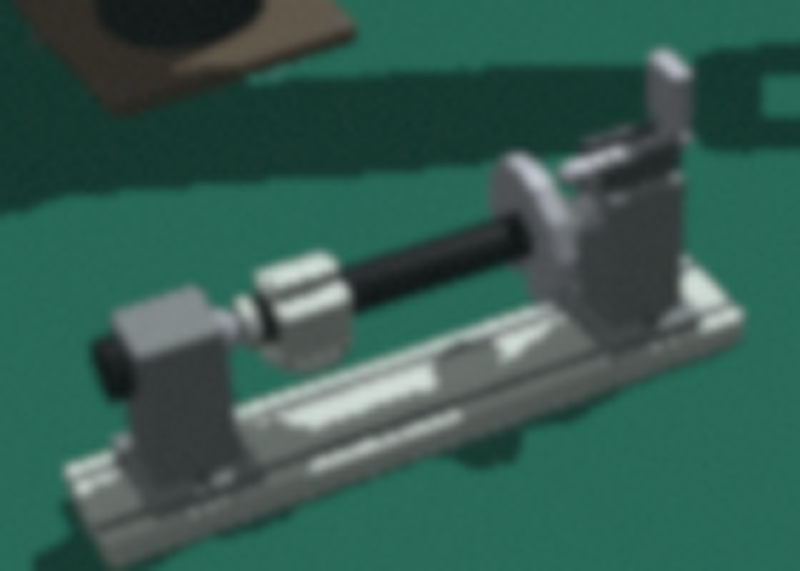

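View pics/b1.png

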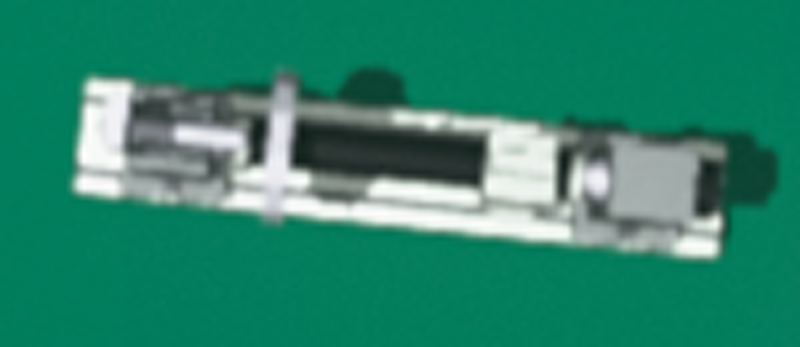

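The scene crop shows the plate hanging under the clamp block at about (310,355), so the boom is close to upside down. The bolt is withdrawn, with its tab at (668,90). The top crop gives the bar's top corners: (88,78), (75,190), (718,257), (725,145). Next I'll fix the jig pose and plan the approach.

```bash
cat >> h.py <<'E'
from scipy.spatial.transform import Rotation as Ro, Slerp
def plan(p,R,n,st=None):
    """n rows from the measured pose to pose p,R (shift in axes before the row's turn)"""
    st=st or ctrl.get_state();p0=st["eef_pos"];R0=Ro.from_quat(st["tcp_rot"])
    rv=(R0.inv()*R).as_rotvec(degrees=True)/n;d=(np.asarray(p)-p0)/n
    print("rot/row",rv.round(2),"norm",np.linalg.norm(rv).round(2),"shift/row mm",np.linalg.norm(d*1e3).round(1))
    for i in range(n):
        Ri=R0*Ro.from_rotvec(rv*i,degrees=True);print(i,(Ri.inv().apply(d)*1e3).round(1))
E
python3 - <<'E'
from h import *
b=cam("top");s=150/800
q=[(88,78),(75,190),(718,257),(725,145)]
P=np.array([ray(b,265+u*s,195+v*s,0.02) for u,v in q]);print(P.round(4))
c=P.mean(0);y=(P[0]+P[1]-P[2]-P[3])[:2];print(c,np.linalg.norm(y)/2,np.degrees(np.arctan2(-y[0],y[1])))
a=cam("scene");s=140/800
yaw=np.arctan2(-y[0],y[1]);cc=c;X=np.array([np.cos(yaw),np.sin(yaw),0]);Y=np.array([-np.sin(yaw),np.cos(yaw),0])
# tab top via both: expected project
for n,v in dict(tab=Y*.166+[0,0,.19],blkP=Y*.118+X*.025+[0,0,.125],endN=-Y*.162+X*.025+[0,0,.125]).items():
    p=c*[1,1,0]+v; print(n,p.round(3),((proj(a,p)-[210,150])/s).round(),((proj(b,p)-[265,195])*800/150).round())
# plate rim points in scene cast on plane jig y=-64
o=-a["R"].T@a["t"];c0=c*[1,1,0]
for u,v in[(310,370),(268,345),(350,345),(310,355),(300,275)]:
    d=a["R"].T@np.linalg.solve(a["K"],[210+u*s,150+v*s,1.]);t=(-.064-(o-c0)@Y)/(d@Y);p=o+d*t-c0;print(u,v,(p@X).round(4),(p[2]-.105).round(4))
xj=Y;R=Ro.from_matrix(np.c_[Y,np.cross([0,0,-1],Y),[0,0,-1]])
plan(c0+Y*.016+[0,0,.28],R,20)
E
```

```text
[[ 0.5305  0.1185  0.02  ]
 [ 0.4607  0.1243  0.02  ]
 [ 0.428  -0.2743  0.02  ]
 [ 0.4974 -0.2787  0.02  ]]
[ 0.47914377 -0.07755539  0.02      ] 0.39925453044190906 -4.734205091919958
tab [0.493 0.088 0.19 ] [668.  61.] [114. 119.]
blkP [0.514 0.038 0.125] [615. 203.] [211.  93.]
endN [ 0.491 -0.241  0.125] [139. 357.] [696. 144.]
310 370 0.005 -0.0431
268 345 -0.0627 -0.0735
350 345 0.0699 0.0211
310 355 0.0075 -0.0305
300 275 0.0046 0.0229
rot/row [-0.    0.    3.47] norm 3.47 shift/row mm 35.0
0 [-23.  -26.3  -2.4]
1 [-24.6 -24.8  -2.4]
2 [-26.  -23.3  -2.4]
3 [-27.4 -21.7  -2.4]
4 [-28.7 -20.   -2.4]
5 [-29.8 -18.2  -2.4]
6 [-30.9 -16.3  -2.4]
7 [-31.8 -14.4  -2.4]
8 [-32.6 -12.5  -2.4]
9 [-33.3 -10.5  -2.5]
10 [-33.9  -8.5  -2.5]
11 [-34.3  -6.4  -2.5]
12 [-34.7  -4.3  -2.5]
13 [-34.9  -2.2  -2.5]
14 [-34.9  -0.1  -2.5]
15 [-34.9   2.   -2.5]
16 [-34.7   4.1  -2.5]
17 [-34.4   6.2  -2.5]
18 [-33.9   8.3  -2.5]
19 [-33.4  10.3  -2.5]
```

The corner fit gives a bar 399 x 70 mm, centred at (0.479, -0.078) with yaw about -4.7°. The tab and block projections agree with the picture. I'll hover above the grip point.

```bash
python3 -m creep '[{"x":-23,"y":-26.3,"z":-2.4,"rz":3.47},{"x":-24.6,"y":-24.8,"z":-2.4,"rz":3.47},{"x":-26,"y":-23.3,"z":-2.4,"rz":3.47},{"x":-27.4,"y":-21.7,"z":-2.4,"rz":3.47},{"x":-28.7,"y":-20,"z":-2.4,"rz":3.47},{"x":-29.8,"y":-18.2,"z":-2.4,"rz":3.47},{"x":-30.9,"y":-16.3,"z":-2.4,"rz":3.47},{"x":-31.8,"y":-14.4,"z":-2.4,"rz":3.47},{"x":-32.6,"y":-12.5,"z":-2.4,"rz":3.47},{"x":-33.3,"y":-10.5,"z":-2.5,"rz":3.47}]' 80
python3 -m creep '[{"x":-33.9,"y":-8.5,"z":-2.5,"rz":3.47},{"x":-34.3,"y":-6.4,"z":-2.5,"rz":3.47},{"x":-34.7,"y":-4.3,"z":-2.5,"rz":3.47},{"x":-34.9,"y":-2.2,"z":-2.5,"rz":3.47},{"x":-34.9,"y":0,"z":-2.5,"rz":3.47},{"x":-34.9,"y":2,"z":-2.5,"rz":3.47},{"x":-34.7,"y":4.1,"z":-2.5,"rz":3.47},{"x":-34.4,"y":6.2,"z":-2.5,"rz":3.47},{"x":-33.9,"y":8.3,"z":-2.5,"rz":3.47},{"x":-33.4,"y":10.3,"z":-2.5,"rz":3.47}]'
cat >> h.py <<'E'
yaw=np.radians(-4.73);X=np.array([np.cos(yaw),np.sin(yaw),0]);Y=np.array([-np.sin(yaw),np.cos(yaw),0])
C0=np.array([.4791,-.0776,0])
def J(x,y,z):return C0+X*x+Y*y+np.array([0,0,z])
def Rt(d):  # tool x along jig +y, tool back leaning to jig +x by d deg
    return Ro.from_rotvec(Y*np.radians(d))*Ro.from_matrix(np.c_[Y,np.cross([0,0,-1],Y),[0,0,-1]])
E
python3 - <<'E'
from h import *
w=cam("wrist");cv2.imwrite("pics/w1.png",w["color"]);print(w["K"],(-w["R"].T@w["t"]).round(3),w["R"].round(2),ctrl.get_state()["qpos"])
for n in [(0,.016,.105),(0,-.064,.105),(0,.166,.19),(0,-.118,.125),(0,.118,.125),(0,.076,.136)]:print(n,proj(w,J(*n)).round())
plan(J(0,.016,.086),Rt(0),10)
E
```

```text
[[339.15464584   0.         319.94754631]
 [  0.         339.15464584 193.32837314]
 [  0.           0.           1.        ]] [0.215 0.644 0.373] [[ 0.43  0.9  -0.  ]
 [ 0.86 -0.41  0.31]
 [ 0.28 -0.13 -0.95]] [ 9.78980984e-01  2.86541128e-01  1.57700713e+00 -1.08946165e-06
  1.27858517e+00 -1.50044933e-01]
(0, 0.016, 0.105) [-99. 537.]
(0, -0.064, 0.105) [-149.  551.]
(0, 0.166, 0.19) [-78. 615.]
(0, -0.118, 0.125) [-204.  582.]
(0, 0.118, 0.125) [-49. 540.]
(0, 0.076, 0.136) [-89. 560.]
rot/row [-0.    0.    6.94] norm 6.94 shift/row mm 71.3
0 [-46.1 -52.5  14.5]
1 [-52.1 -46.6  14.5]
2 [-57.3 -39.9  14.5]
3 [-61.7 -32.7  14.5]
4 [-65.2 -25.   14.5]
5 [-67.8 -16.9  14.5]
6 [-69.3  -8.6  14.5]
7 [-69.9  -0.2  14.5]
8 [-69.4   8.3  14.5]
9 [-67.9  16.6  14.5]$[0]: bad value
$[0]: bad value
```

View pics/w1.png

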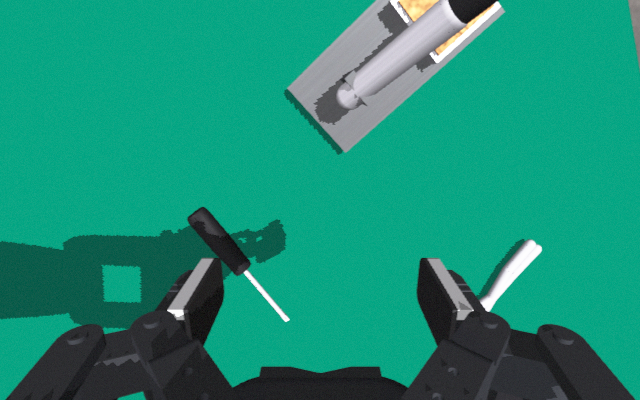

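The arm didn't move: rows evidently need all seven keys. The wrist picture only shows the fingers over the screwdriver at (240,265). I'll resend the move with full rows.

```bash
python3 -m creep '[{"x":-23,"y":-26.3,"z":-2.4,"rx":0,"ry":0,"rz":3.47,"grip":1},{"x":-24.6,"y":-24.8,"z":-2.4,"rx":0,"ry":0,"rz":3.47,"grip":1},{"x":-26,"y":-23.3,"z":-2.4,"rx":0,"ry":0,"rz":3.47,"grip":1},{"x":-27.4,"y":-21.7,"z":-2.4,"rx":0,"ry":0,"rz":3.47,"grip":1},{"x":-28.7,"y":-20,"z":-2.4,"rx":0,"ry":0,"rz":3.47,"grip":1},{"x":-29.8,"y":-18.2,"z":-2.4,"rx":0,"ry":0,"rz":3.47,"grip":1},{"x":-30.9,"y":-16.3,"z":-2.4,"rx":0,"ry":0,"rz":3.47,"grip":1},{"x":-31.8,"y":-14.4,"z":-2.4,"rx":0,"ry":0,"rz":3.47,"grip":1},{"x":-32.6,"y":-12.5,"z":-2.4,"rx":0,"ry":0,"rz":3.47,"grip":1},{"x":-33.3,"y":-10.5,"z":-2.5,"rx":0,"ry":0,"rz":3.47,"grip":1}]' 80 &&
python3 -m creep '[{"x":-33.9,"y":-8.5,"z":-2.5,"rx":0,"ry":0,"rz":3.47,"grip":1},{"x":-34.3,"y":-6.4,"z":-2.5,"rx":0,"ry":0,"rz":3.47,"grip":1},{"x":-34.7,"y":-4.3,"z":-2.5,"rx":0,"ry":0,"rz":3.47,"grip":1},{"x":-34.9,"y":-2.2,"z":-2.5,"rx":0,"ry":0,"rz":3.47,"grip":1},{"x":-34.9,"y":0,"z":-2.5,"rx":0,"ry":0,"rz":3.47,"grip":1},{"x":-34.9,"y":2,"z":-2.5,"rx":0,"ry":0,"rz":3.47,"grip":1},{"x":-34.7,"y":4.1,"z":-2.5,"rx":0,"ry":0,"rz":3.47,"grip":1},{"x":-34.4,"y":6.2,"z":-2.5,"rx":0,"ry":0,"rz":3.47,"grip":1},{"x":-33.9,"y":8.3,"z":-2.5,"rx":0,"ry":0,"rz":3.47,"grip":1},{"x":-33.4,"y":10.3,"z":-2.5,"rx":0,"ry":0,"rz":3.47,"grip":1}]'
python3 - <<'E'
from h import *
w=cam("wrist");cv2.imwrite("pics/w2.png",w["color"]);print((-w["R"].T@w["t"]).round(3),ctrl.get_state()["qpos"].round(3),ctrl.get_state()["contact_force"])
for n in [(0,.016,.105),(0,-.064,.105),(0,.166,.19),(0,-.118,.125),(0,.118,.125),(0,.076,.136)]:print(n,proj(w,J(*n)).round())
plan(J(0,.016,.086),Rt(0),10)
E
```

```text
time: 1.18
eef_pos: [0.3846, 0.2728, 0.2557]
tcp_rot: [0.501, 0.865, 0.0, 0.0]
contact_force: [0.3, 0.5, -0.6]
opening: 0.995
finger_force: 0.0
time: 2.02
eef_pos: [0.4807, -0.0634, 0.2809]
tcp_rot: [0.737, 0.676, 0.0, 0.0]
contact_force: [1.0, -0.2, 1.2]
opening: 0.999
finger_force: 0.0
[0.487 0.016 0.423] [-0.348 -0.178  1.969 -0.004  1.346 -0.255] [ 0.68783221 -3.92753282  1.28922793]
(0, 0.016, 0.105) [320. 167.]
(0, -0.064, 0.105) [320. 242.]
(0, 0.166, 0.19) [320. -48.]
(0, -0.118, 0.125) [321. 298.]
(0, 0.118, 0.125) [320.  50.]
(0, 0.076, 0.136) [320. 104.]
rot/row [ 0.02  0.03 -0.05] norm 0.06 shift/row mm 19.6
0 [ 0.8 -0.3 19.5]
1 [ 0.8 -0.3 19.5]
2 [ 0.8 -0.3 19.5]
3 [ 0.7 -0.3 19.5]
4 [ 0.7 -0.3 19.5]
5 [ 0.7 -0.3 19.5]
6 [ 0.7 -0.3 19.5]
7 [ 0.7 -0.3 19.5]
8 [ 0.7 -0.3 19.5]
9 [ 0.7 -0.3 19.5]
```

View pics/w2.png

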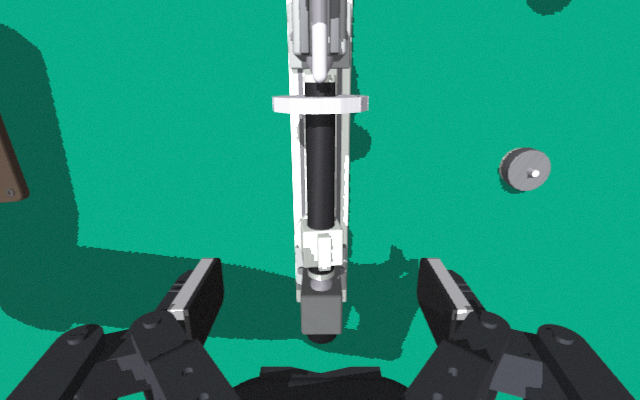

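The wrist view is well centred: tube at column 320, disc at (320,103), and the narrow clamp lip on top at about (325,250), leaning slightly to jig +x. The plate is therefore near 190°, and turning positive about 170° is the shorter way. I'll descend, then tilt back with the fingers open round the tube.

```bash
python3 -m creep '[{"x":0.7,"y":-0.3,"z":19.5,"rx":0,"ry":0,"rz":0,"grip":1},{"x":0.7,"y":-0.3,"z":19.5,"rx":0,"ry":0,"rz":0,"grip":1},{"x":0.7,"y":-0.3,"z":19.5,"rx":0,"ry":0,"rz":0,"grip":1},{"x":0.7,"y":-0.3,"z":19.5,"rx":0,"ry":0,"rz":0,"grip":1},{"x":0.7,"y":-0.3,"z":19.5,"rx":0,"ry":0,"rz":0,"grip":1},{"x":0.7,"y":-0.3,"z":19.5,"rx":0,"ry":0,"rz":0,"grip":1},{"x":0.7,"y":-0.3,"z":19.5,"rx":0,"ry":0,"rz":0,"grip":1},{"x":0.7,"y":-0.3,"z":19.5,"rx":0,"ry":0,"rz":0,"grip":1},{"x":0.7,"y":-0.3,"z":19.5,"rx":0,"ry":0,"rz":0,"grip":1},{"x":0.7,"y":-0.3,"z":19.5,"rx":0,"ry":0,"rz":0,"grip":1}]' && python3 -m creep '[{"x":0,"y":2.3,"z":-0.1,"rx":-7,"ry":0,"rz":0,"grip":1},{"x":0,"y":2.3,"z":-0.1,"rx":-7,"ry":0,"rz":0,"grip":1},{"x":0,"y":2.3,"z":-0.1,"rx":-7,"ry":0,"rz":0,"grip":1},{"x":0,"y":2.3,"z":-0.1,"rx":-7,"ry":0,"rz":0,"grip":1},{"x":0,"y":0,"z":0,"rx":0,"ry":0,"rz":0,"grip":1},{"x":0,"y":0,"z":0,"rx":0,"ry":0,"rz":0,"grip":1},{"x":0,"y":0,"z":0,"rx":0,"ry":0,"rz":0,"grip":1},{"x":0,"y":0,"z":0,"rx":0,"ry":0,"rz":0,"grip":1},{"x":0,"y":0,"z":0,"rx":0,"ry":0,"rz":0,"grip":1},{"x":0,"y":0,"z":0,"rx":0,"ry":0,"rz":0,"grip":1}]'
cat >> h.py <<'E'
def stat():
    s=ctrl.get_state();R=Ro.from_quat(s["tcp_rot"]);z=R.as_matrix()[:,2];g=s["eef_pos"]-.019*z-C0
    d=-np.degrees(np.arctan2(z@X,-z[2]))
    print("t",round(s["time"],2),"delta",d.round(1),"grasp jig xyz mm",(np.array([g@X,g@Y,g[2]-.105])*1e3).round(1),"z.Y",(z@Y).round(3),"q",s["qpos"].round(2),"F",s["contact_force"].round(1),"open",round(float(s["opening"]),3),"ff",s["finger_force"])
    print("to Rt(d): rotvec deg",(R.inv()*Rt(d)).as_rotvec(degrees=True).round(2),"shift tool mm",R.inv().apply(-(X*(g@X)+Y*(g@Y-.016)+np.array([0,0,g[2]-.105]))*1e3).round(1))
E
python3 -c "
from h import *;stat()"
```

```text
time: 2.9
eef_pos: [0.4782, -0.0541, 0.0848]
tcp_rot: [0.735, 0.678, 0.0, 0.0]
contact_force: [-0.2, -0.7, 0.9]
opening: 0.999
finger_force: 0.0
time: 3.73
eef_pos: [0.4882, -0.0554, 0.0883]
tcp_rot: [0.714, 0.657, 0.164, 0.178]
contact_force: [-0.8, -0.6, -0.1]
opening: 1.004
finger_force: 0.0
t 3.73 delta -28.0 grasp jig xyz mm [-1.7 22.9  0.1] z.Y -0.0 q [-0.4  -0.18  2.41  0.33  0.46 -0.58] F [-0.8 -0.6 -0.1] open 1.004 ff 0.0
to Rt(d): rotvec deg [-0.    0.    0.05] shift tool mm [-6.9  1.5  0.9]
```

```bash
python3 -m creep '[{"x":-6.9,"y":1.5,"z":0.9,"rx":0,"ry":0,"rz":0,"grip":1},{"x":0,"y":0,"z":0,"rx":0,"ry":0,"rz":0,"grip":0},{"x":0,"y":0,"z":0,"rx":0,"ry":0,"rz":0,"grip":0},{"x":0,"y":0,"z":0,"rx":0,"ry":0,"rz":0,"grip":0},{"x":0,"y":0,"z":0,"rx":0,"ry":0,"rz":0,"grip":0},{"x":0,"y":0,"z":0,"rx":0,"ry":0,"rz":0,"grip":0},{"x":0,"y":0,"z":0,"rx":0,"ry":0,"rz":0,"grip":0},{"x":0,"y":0,"z":0,"rx":0,"ry":0,"rz":0,"grip":0},{"x":0,"y":0,"z":0,"rx":0,"ry":0,"rz":0,"grip":0},{"x":0,"y":0,"z":0,"rx":0,"ry":0,"rz":0,"grip":0}]' 80
python3 -c "
from h import *;stat()"
```

```text
time: 4.57
eef_pos: [0.4897, -0.0623, 0.0889]
tcp_rot: [0.713, 0.657, 0.165, 0.179]
contact_force: [4.7, 2.7, 2.0]
opening: 0.305
finger_force: 78.5
t 4.57 delta -28.2 grasp jig xyz mm [ 0.3 16.1  0.7] z.Y -0.0 q [-0.41 -0.17  2.41  0.35  0.46 -0.61] F [4.7 2.7 2. ] open 0.305 ff 78.45388412475586
to Rt(d): rotvec deg [-0.    0.02  0.01] shift tool mm [-0.1 -0.6  0.4]
```

Gripped cleanly with little side force. Now I'll turn it.

```bash
python3 -m creep '[{"x":0,"y":-2.3,"z":-0.1,"rx":7,"ry":0,"rz":0,"grip":0},{"x":0,"y":-2.3,"z":-0.1,"rx":7,"ry":0,"rz":0,"grip":0},{"x":0,"y":-2.3,"z":-0.1,"rx":7,"ry":0,"rz":0,"grip":0},{"x":0,"y":-2.3,"z":-0.1,"rx":7,"ry":0,"rz":0,"grip":0},{"x":0,"y":-2.3,"z":-0.1,"rx":7,"ry":0,"rz":0,"grip":0},{"x":0,"y":-2.3,"z":-0.1,"rx":7,"ry":0,"rz":0,"grip":0},{"x":0,"y":-2.3,"z":-0.1,"rx":7,"ry":0,"rz":0,"grip":0},{"x":0,"y":-2.3,"z":-0.1,"rx":7,"ry":0,"rz":0,"grip":0},{"x":0,"y":0,"z":0,"rx":0,"ry":0,"rz":0,"grip":0},{"x":0,"y":0,"z":0,"rx":0,"ry":0,"rz":0,"grip":0}]'
python3 - <<'E'
from h import *
stat();a=cam("scene");w=cam("wrist")
A=cv2.resize(a["color"][150:250,210:350],(420,300),interpolation=cv2.INTER_CUBIC)
cv2.imwrite("pics/c1.png",np.vstack([A,cv2.resize(w["color"],(420,262))]))
E
```

```text
time: 5.4
eef_pos: [0.4726, -0.0609, 0.0889]
tcp_rot: [0.714, 0.657, -0.164, -0.178]
contact_force: [3.1, 2.1, 9.3]
opening: 0.3
finger_force: 84.5
t 5.4 delta 28.0 grasp jig xyz mm [ 1.1 16.2  0.7] z.Y -0.0 q [-0.29  0.31  1.89 -0.1   1.42 -0.17] F [3.1 2.1 9.3] open 0.3 ff 84.5090925693512
to Rt(d): rotvec deg [-0.    0.01  0.02] shift tool mm [-0.2 -0.7  1.1]
```

View pics/c1.png

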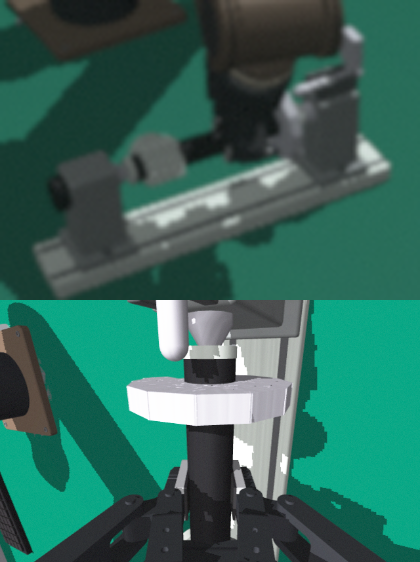

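The boom follows the tool: the lip side now faces the scene camera and the plate is away from it. I'll finish this stroke to +70°, open, and swing back for a second bite.

```bash
python3 -m creep '[{"x":0,"y":-2.3,"z":-0.1,"rx":7,"ry":0,"rz":0,"grip":0},{"x":0,"y":-2.3,"z":-0.1,"rx":7,"ry":0,"rz":0,"grip":0},{"x":0,"y":-2.3,"z":-0.1,"rx":7,"ry":0,"rz":0,"grip":0},{"x":0,"y":-2.3,"z":-0.1,"rx":7,"ry":0,"rz":0,"grip":0},{"x":0,"y":-2.3,"z":-0.1,"rx":7,"ry":0,"rz":0,"grip":0},{"x":0,"y":-2.3,"z":-0.1,"rx":7,"ry":0,"rz":0,"grip":0},{"x":0,"y":0,"z":0,"rx":0,"ry":0,"rz":0,"grip":0},{"x":0,"y":0,"z":0,"rx":0,"ry":0,"rz":0,"grip":0},{"x":0,"y":0,"z":0,"rx":0,"ry":0,"rz":0,"grip":0},{"x":0,"y":0,"z":0,"rx":0,"ry":0,"rz":0,"grip":0}]'
python3 -c "
from h import *;stat()"
```

```text
time: 6.33
eef_pos: [0.464, -0.0602, 0.0987]
tcp_rot: [0.604, 0.556, -0.388, -0.42]
contact_force: [11.6, 1.0, 5.0]
opening: 0.304
finger_force: 84.9
t 6.33 delta 69.8 grasp jig xyz mm [ 1.4 16.1  0.3] z.Y -0.0 q [-0.26  0.69  1.61 -0.19  2.05 -0.15] F [11.6  1.   5. ] open 0.304 ff 84.8966932296753
to Rt(d): rotvec deg [ 0.    0.03 -0.04] shift tool mm [-0.1 -0.2  1.4]
```

Next: open and swing back 98° with the fingers round the tube.

```bash
python3 -m creep '[{"x":0,"y":0,"z":0,"rx":0,"ry":0,"rz":0,"grip":1},{"x":0,"y":0,"z":0,"rx":0,"ry":0,"rz":0,"grip":1},{"x":0,"y":0,"z":0,"rx":0,"ry":0,"rz":0,"grip":1},{"x":0,"y":0,"z":0,"rx":0,"ry":0,"rz":0,"grip":1},{"x":0,"y":0,"z":0,"rx":0,"ry":0,"rz":0,"grip":1},{"x":0,"y":0,"z":0,"rx":0,"ry":0,"rz":0,"grip":1},{"x":0,"y":0,"z":0,"rx":0,"ry":0,"rz":0,"grip":1},{"x":0,"y":2.3,"z":-0.1,"rx":-7,"ry":0,"rz":0,"grip":1},{"x":0,"y":2.3,"z":-0.1,"rx":-7,"ry":0,"rz":0,"grip":1},{"x":0,"y":2.3,"z":-0.1,"rx":-7,"ry":0,"rz":0,"grip":1}]' && python3 -m creep '[{"x":0,"y":2.3,"z":-0.1,"rx":-7,"ry":0,"rz":0,"grip":1},{"x":0,"y":2.3,"z":-0.1,"rx":-7,"ry":0,"rz":0,"grip":1},{"x":0,"y":2.3,"z":-0.1,"rx":-7,"ry":0,"rz":0,"grip":1},{"x":0,"y":2.3,"z":-0.1,"rx":-7,"ry":0,"rz":0,"grip":1},{"x":0,"y":2.3,"z":-0.1,"rx":-7,"ry":0,"rz":0,"grip":1},{"x":0,"y":2.3,"z":-0.1,"rx":-7,"ry":0,"rz":0,"grip":1},{"x":0,"y":2.3,"z":-0.1,"rx":-7,"ry":0,"rz":0,"grip":1},{"x":0,"y":2.3,"z":-0.1,"rx":-7,"ry":0,"rz":0,"grip":1},{"x":0,"y":2.3,"z":-0.1,"rx":-7,"ry":0,"rz":0,"grip":1},{"x":0,"y":2.3,"z":-0.1,"rx":-7,"ry":0,"rz":0,"grip":1}]'
python3 -c "
from h import *;stat()"
```

```text
time: 7.17
eef_pos: [0.4655, -0.0604, 0.0906]
tcp_rot: [0.67, 0.617, -0.279, -0.303]
contact_force: [-0.2, 0.2, 1.4]
opening: 1.002
finger_force: 0.0
time: 8.0
eef_pos: [0.486, -0.0622, 0.0866]
tcp_rot: [0.723, 0.666, 0.125, 0.137]
contact_force: [1.0, 0.6, -0.1]
opening: 1.0
finger_force: 0.0
t 8.0 delta -21.4 grasp jig xyz mm [-1.3 16.  -0.7] z.Y -0.001 q [-0.39 -0.13  2.35  0.2   0.58 -0.46] F [ 1.   0.6 -0.1] open 1.0 ff 0.0
to Rt(d): rotvec deg [-0.    0.08  0.04] shift tool mm [ 0.   1.5 -0.2]
```

```bash
python3 -m creep '[{"x":0,"y":1.5,"z":0,"rx":0,"ry":0,"rz":0,"grip":0},{"x":0,"y":0,"z":0,"rx":0,"ry":0,"rz":0,"grip":0},{"x":0,"y":0,"z":0,"rx":0,"ry":0,"rz":0,"grip":0},{"x":0,"y":0,"z":0,"rx":0,"ry":0,"rz":0,"grip":0},{"x":0,"y":0,"z":0,"rx":0,"ry":0,"rz":0,"grip":0},{"x":0,"y":0,"z":0,"rx":0,"ry":0,"rz":0,"grip":0},{"x":0,"y":0,"z":0,"rx":0,"ry":0,"rz":0,"grip":0},{"x":0,"y":0,"z":0,"rx":0,"ry":0,"rz":0,"grip":0},{"x":0,"y":0,"z":0,"rx":0,"ry":0,"rz":0,"grip":0},{"x":0,"y":-2.3,"z":-0.1,"rx":7,"ry":0,"rz":0,"grip":0}]' && python3 -m creep '[{"x":0,"y":-2.3,"z":-0.1,"rx":7,"ry":0,"rz":0,"grip":0},{"x":0,"y":-2.3,"z":-0.1,"rx":7,"ry":0,"rz":0,"grip":0},{"x":0,"y":-2.3,"z":-0.1,"rx":7,"ry":0,"rz":0,"grip":0},{"x":0,"y":-2.3,"z":-0.1,"rx":7,"ry":0,"rz":0,"grip":0},{"x":0,"y":-2.3,"z":-0.1,"rx":7,"ry":0,"rz":0,"grip":0},{"x":0,"y":-2.3,"z":-0.1,"rx":7,"ry":0,"rz":0,"grip":0},{"x":0,"y":-2.3,"z":-0.1,"rx":7,"ry":0,"rz":0,"grip":0},{"x":0,"y":-2.3,"z":-0.1,"rx":7,"ry":0,"rz":0,"grip":0},{"x":0,"y":0,"z":0,"rx":0,"ry":0,"rz":0,"grip":0},{"x":0,"y":0,"z":0,"rx":0,"ry":0,"rz":0,"grip":0}]'
python3 - <<'E'
from h import *
stat();a=cam("scene");w=cam("wrist");b=cam("top")
A=cv2.resize(a["color"][150:250,210:350],(420,300),interpolation=cv2.INTER_CUBIC)
B=cv2.resize(w["color"][0:300,160:480],(320,300))
cv2.imwrite("pics/c2.png",np.hstack([A,B]))
for n in [(0,.076,.136),(0,.076,.1475),(0,.076,.105)]:print(n,proj(w,J(*n)).round()-[160,0])
E
```

```text
time: 8.83
eef_pos: [0.4856, -0.0625, 0.0867]
tcp_rot: [0.73, 0.672, 0.083, 0.091]
contact_force: [13.2, 9.2, -14.4]
opening: 0.306
finger_force: 79.5
time: 9.67
eef_pos: [0.4683, -0.0609, 0.0909]
tcp_rot: [0.685, 0.631, -0.246, -0.266]
contact_force: [-3.1, 0.2, 9.5]
opening: 0.304
finger_force: 82.3
t 9.67 delta 42.5 grasp jig xyz mm [ 0.7 15.8 -0.1] z.Y -0.002 q [-0.27  0.45  1.78 -0.13  1.65 -0.15] F [-3.1  0.2  9.5] open 0.304 ff 82.25875854492188
to Rt(d): rotvec deg [-0.    0.09  0.  ] shift tool mm [ 0.2 -0.6  0.4]
(0, 0.076, 0.136) [ 88. 151.]
(0, 0.076, 0.1475) [ 54. 157.]
(0, 0.076, 0.105) [158. 138.]
```

View pics/c2.png

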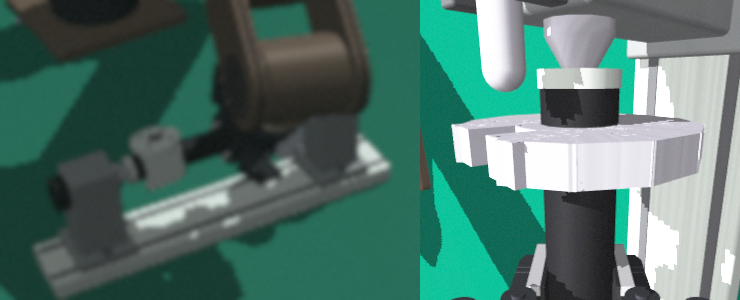

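The scene crop shows the plate on top, tilted a little. The wrist crop shows the disc slot at about (500,145), near the predicted "up" spot. I'll mark the predicted slot corners for exactly up and compare.

Run:
```python
from h import *
w=cam("wrist");im=w["color"];cv2.imwrite("pics/w_raw.png",im)
x0,y0=170,90;k=5
Z=cv2.resize(im[y0:y0+110,x0:x0+155],None,fx=k,fy=k,interpolation=cv2.INTER_CUBIC)
def at(th,x,r,y):
    t=np.radians(th);return proj(w,J(x*np.cos(t)+r*np.sin(t),y,.105-x*np.sin(t)+r*np.cos(t)))
for th,col in((0,(0,0,255)),(-10,(255,0,0)),(10,(0,160,0))):
  for y in(.082,.070):
    for x in(-.0075,.0075):
        p=[at(th,x,r,y) for r in(.0415,.0235)]
        q=[tuple(((v-[x0,y0])*k).astype(int).tolist()) for v in p];cv2.line(Z,q[0],q[1],col,2 if y>.08 else 1)
print(Z.shape);cv2.imwrite("pics/z1.png",Z)
```

```text
(550, 775, 3)
```

View pics/z1.png

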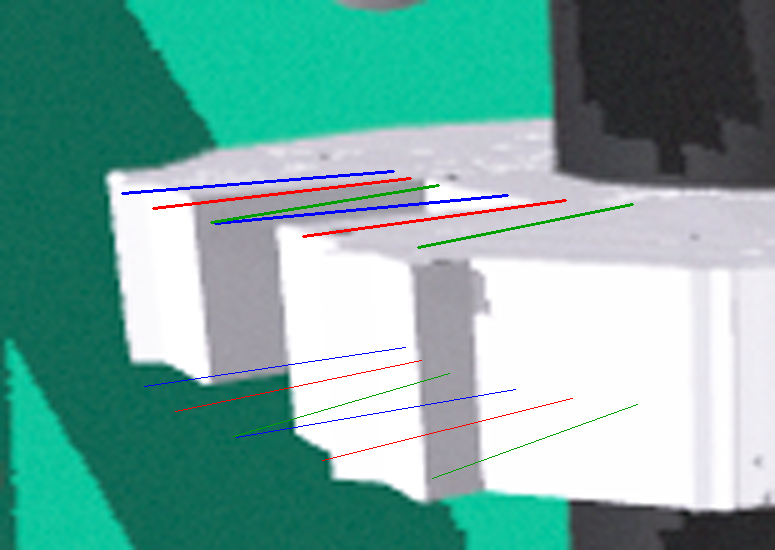

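Run:
```python
from h import *
w=cam("wrist")
o=-w["R"].T@w["t"]-C0
print("cam jig",(o@X).round(4),(o@Y).round(4),o[2].round(4))
for n,u,v,y in[("L rim",196,206,.082),("R rim",278,225,.082),("in L",425,180,.082),("in R?",500,200,.082),("tip",108,175,.082),("poly",415,263,.082),("poly2",475,260,.082),("L70",210,384,.07),("R70",295,432,.07),("poly70",427,500,.07),("poly270",482,490,.07)]:
    d=w["R"].T@np.linalg.solve(w["K"],[170+u/5,90+v/5,1.]);t=(y-o@Y)/(d@Y);p=o+d*t;x,z=p@X*1e3,p[2]*1e3-105
    print(n,round(x,1),round(z,1),"r",np.hypot(x,z).round(1),"th",np.degrees(np.arctan2(x,z)).round(1))
```

```text
cam jig 0.0833 0.0959 0.1956
L rim -6.6 39.3 r 39.9 th -9.6
R rim 3.1 40.2 r 40.3 th 4.4
in L -6.3 23.2 r 24.1 th -15.2
in R? 4.4 25.9 r 26.3 th 9.6
tip -23.8 35.7 r 42.8 th -33.7
poly 18.0 42.4 r 46.0 th 23.0
poly2 19.4 40.0 r 44.4 th 26.0
L70 -12.2 36.5 r 38.4 th -18.4
R70 1.5 39.3 r 39.3 th 2.2
poly70 17.2 42.0 r 45.4 th 22.3
poly270 18.0 39.1 r 43.0 th 24.7
```

From the ray casts the slot is about -2°, well within the bolt's ±8.6° draw-in. I'll nudge +2°, release, and back straight out.

```bash
python3 -m creep '[{"x":0,"y":-0.7,"z":0,"rx":2,"ry":0,"rz":0,"grip":0},{"x":0,"y":0,"z":0,"rx":0,"ry":0,"rz":0,"grip":0},{"x":0,"y":0,"z":0,"rx":0,"ry":0,"rz":0,"grip":0},{"x":0,"y":0,"z":0,"rx":0,"ry":0,"rz":0,"grip":1},{"x":0,"y":0,"z":0,"rx":0,"ry":0,"rz":0,"grip":1},{"x":0,"y":0,"z":0,"rx":0,"ry":0,"rz":0,"grip":1},{"x":0,"y":0,"z":0,"rx":0,"ry":0,"rz":0,"grip":1},{"x":0,"y":0,"z":0,"rx":0,"ry":0,"rz":0,"grip":1},{"x":0,"y":0,"z":0,"rx":0,"ry":0,"rz":0,"grip":1},{"x":0,"y":0,"z":0,"rx":0,"ry":0,"rz":0,"grip":1}]' && python3 -m creep '[{"x":0,"y":0,"z":-25,"rx":0,"ry":0,"rz":0,"grip":1},{"x":0,"y":0,"z":-25,"rx":0,"ry":0,"rz":0,"grip":1},{"x":0,"y":0,"z":-25,"rx":0,"ry":0,"rz":0,"grip":1},{"x":0,"y":0,"z":-25,"rx":0,"ry":0,"rz":0,"grip":1},{"x":0,"y":0,"z":-25,"rx":0,"ry":0,"rz":0,"grip":1},{"x":0,"y":0,"z":-25,"rx":0,"ry":0,"rz":0,"grip":1},{"x":0,"y":0,"z":0,"rx":-7,"ry":0,"rz":0,"grip":0},{"x":0,"y":0,"z":0,"rx":-7,"ry":0,"rz":0,"grip":0},{"x":0,"y":0,"z":0,"rx":-7,"ry":0,"rz":0,"grip":0},{"x":0,"y":0,"z":0,"rx":-7,"ry":0,"rz":0,"grip":0}]'
python3 - <<'E'
from h import *
stat();s=ctrl.get_state();print(s["eef_pos"])
plan(J(0,.0,.30),Rt(0),5)
E
```

```text
time: 10.75
eef_pos: [0.4673, -0.0604, 0.0897]
tcp_rot: [0.682, 0.628, -0.254, -0.276]
contact_force: [0.5, -0.0, -0.2]
opening: 0.997
finger_force: 0.0
time: 11.58
eef_pos: [0.572, -0.0692, 0.1983]
tcp_rot: [0.729, 0.671, -0.092, -0.1]
contact_force: [-1.2, 0.2, 0.4]
opening: 0.456
finger_force: 0.0
t 11.58 delta 15.6 grasp jig xyz mm [ 97.   16.1 111.6] z.Y -0.0 q [-0.27  0.25  1.7  -0.05  1.46 -0.18] F [-1.2  0.2  0.4] open 0.456 ff 0.0
to Rt(d): rotvec deg [-0.    0.03  0.01] shift tool mm [ -0.  -63.4 133.6]
[ 0.57201568 -0.06916381  0.19828193]
rot/row [-3.12  0.01  0.  ] norm 3.12 shift/row mm 27.6
0 [ -3.2 -23.2 -14.7]
1 [ -3.2 -22.3 -15.9]
2 [ -3.2 -21.4 -17.1]
3 [ -3.2 -20.5 -18.2]
4 [ -3.2 -19.5 -19.3]
```

```bash
python3 -m creep '[{"x":0,"y":-23.2,"z":-14.7,"rx":-3.12,"ry":0,"rz":0,"grip":0},{"x":0,"y":-22.3,"z":-15.9,"rx":-3.12,"ry":0,"rz":0,"grip":0},{"x":0,"y":-21.4,"z":-17.1,"rx":-3.12,"ry":0,"rz":0,"grip":0},{"x":0,"y":-20.5,"z":-18.2,"rx":-3.12,"ry":0,"rz":0,"grip":0},{"x":0,"y":-19.5,"z":-19.3,"rx":-3.12,"ry":0,"rz":0,"grip":0},{"x":0,"y":0,"z":0,"rx":0,"ry":0,"rz":0,"grip":0},{"x":0,"y":0,"z":0,"rx":0,"ry":0,"rz":0,"grip":0},{"x":0,"y":0,"z":0,"rx":0,"ry":0,"rz":0,"grip":0},{"x":0,"y":0,"z":0,"rx":0,"ry":0,"rz":0,"grip":0},{"x":0,"y":0,"z":0,"rx":0,"ry":0,"rz":0,"grip":0}]'
python3 - <<'E'
from h import *
stat();w=cam("wrist");im=w["color"];cv2.imwrite("pics/w3.png",im)
for n in[(-.0075,.076,.1465),(.0075,.076,.1465),(0,.076,.1475),(-.0425,.076,.105),(.0425,.076,.105),(0,-.064,.132),(0,.15,.136),(-.015,.166,.19)]:print(n,proj(w,J(*n)).round(1))
r=int(proj(w,J(0,.076,.1475))[1])
for k in range(r-12,r+12,2):print(k,"".join("#" if v<70 else "+" if v<150 else "-" if v<200 else "." for v in im[k,265:375].min(1)))
g=cv2.cvtColor(im,cv2.COLOR_BGR2HSV)
for k in range(225,275,5):
    x=np.nonzero((g[k,240:400,1]<60)&(g[k,240:400,2]>150))[0]+240;print(k,x.min() if len(x) else 0,x.max() if len(x) else 0)
E
```

```text
time: 12.42
eef_pos: [0.4804, -0.0614, 0.2982]
tcp_rot: [0.736, 0.677, -0.003, -0.004]
contact_force: [-0.2, 0.9, 0.0]
opening: -0.001
finger_force: 0.0
t 12.42 delta 0.6 grasp jig xyz mm [1.000e-01 1.620e+01 2.122e+02] z.Y 0.001 q [-0.34 -0.19  1.95 -0.    1.39 -0.25] F [-0.2  0.9  0. ] open -0.001 ff 0.0
to Rt(d): rotvec deg [ 0.   -0.05  0.02] shift tool mm [ -0.4   2.1 212.2]
(-0.0075, 0.076, 0.1465) [314.2 106.4]
(0.0075, 0.076, 0.1465) [332.  106.4]
(0, 0.076, 0.1475) [323.1 106.5]
(-0.0425, 0.076, 0.105) [278.9 103.3]
(0.0425, 0.076, 0.105) [367.7 103.4]
(0, -0.064, 0.132) [322.6 248.1]
(0, 0.15, 0.136) [323.5  10.4]
(-0.015, 0.166, 0.19) [299.8 -34.6]
94 #############################.........----..##########+#+###############+--++++-----..-+######################
96 #######################++++++.........----.-###########++++#############++++++++-------+++++++++##############
98 ############-.-----------------------------+++------++-+--++++++++++++++---------------+---------------+######
100 ############+..............................++-........................................
[... 364 characters left out ...]
#####
108 ############+-.............................++-...............................................--------.-#######
110 ############+--............................+++...............................................----------#######
112 ###############+...........................+++-..............................................----++++#########
114 ########################+++++-.........-....+##############+---......-...............-+#######################
116 #############################+.........---..+###########################+-+++++--.-..-+#######################
225 298 348
230 298 348
235 297 348
240 295 342
245 294 343
250 295 344
255 305 334
260 305 335
265 304 335
270 304 336
```

Run:
```python
import cv2
im=cv2.imread("pics/w3.png")[85:295,265:375]
im=cv2.convertScaleAbs(im,alpha=0.8)
im=(255*(im/255.)**2.2).astype('uint8')
A=cv2.resize(im[0:40],(660,240),interpolation=cv2.INTER_CUBIC);B=cv2.resize(im[130:190],(660,360),interpolation=cv2.INTER_CUBIC)
import numpy as np
cv2.imwrite("pics/z3.png",np.vstack([A,B]))
```

```text
(no output)
```

View pics/z3.png

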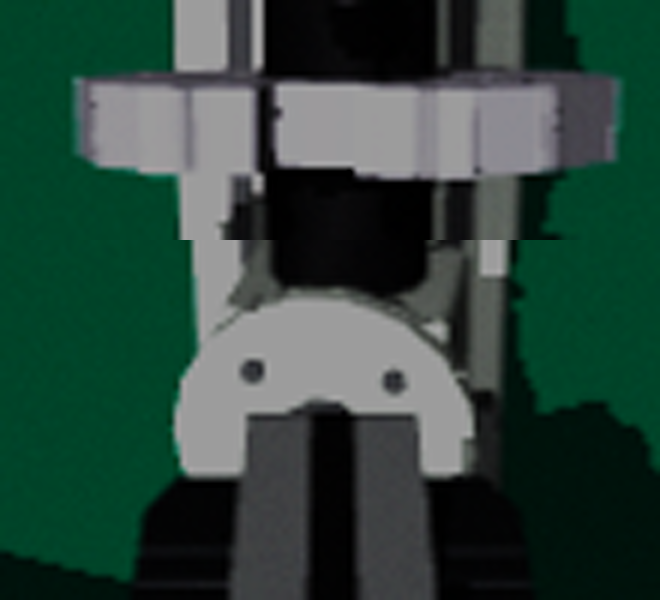

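The plate centre is at about (325,415) in the crop and the slot wall at (265,115). Measured against the disc's own centre at about (346,120), both put the boom at about -6.5°. That's too close to the capture limit, so I'll regrip and add 6.5°.

```bash
python3 -m creep '[{"x":0,"y":0,"z":20,"rx":-0.6,"ry":0,"rz":0,"grip":1},{"x":0,"y":0,"z":20,"rx":0,"ry":0,"rz":0,"grip":1},{"x":0,"y":0,"z":20,"rx":0,"ry":0,"rz":0,"grip":1},{"x":0,"y":0,"z":20,"rx":0,"ry":0,"rz":0,"grip":1},{"x":0,"y":0,"z":20,"rx":0,"ry":0,"rz":0,"grip":1},{"x":0,"y":0,"z":22.4,"rx":0,"ry":0,"rz":0,"grip":1},{"x":0,"y":0,"z":22.4,"rx":0,"ry":0,"rz":0,"grip":1},{"x":0,"y":0,"z":22.4,"rx":0,"ry":0,"rz":0,"grip":1},{"x":0,"y":0,"z":22.4,"rx":0,"ry":0,"rz":0,"grip":1},{"x":0,"y":0,"z":22.4,"rx":0,"ry":0,"rz":0,"grip":1}]' && python3 -m creep '[{"x":0,"y":0,"z":0,"rx":0,"ry":0,"rz":0,"grip":1},{"x":0,"y":0,"z":0,"rx":0,"ry":0,"rz":0,"grip":0},{"x":0,"y":0,"z":0,"rx":0,"ry":0,"rz":0,"grip":0},{"x":0,"y":0,"z":0,"rx":0,"ry":0,"rz":0,"grip":0},{"x":0,"y":0,"z":0,"rx":0,"ry":0,"rz":0,"grip":0},{"x":0,"y":0,"z":0,"rx":0,"ry":0,"rz":0,"grip":0},{"x":0,"y":0,"z":0,"rx":0,"ry":0,"rz":0,"grip":0},{"x":0,"y":0,"z":0,"rx":0,"ry":0,"rz":0,"grip":0},{"x":0,"y":0,"z":0,"rx":0,"ry":0,"rz":0,"grip":0},{"x":0,"y":0,"z":0,"rx":0,"ry":0,"rz":0,"grip":0}]'
python3 -c "
from h import *;stat()"
```

```text
time: 13.3
eef_pos: [0.4805, -0.0614, 0.0859]
tcp_rot: [0.736, 0.677, 0.001, 0.0]
contact_force: [-0.3, 0.7, 0.5]
opening: 0.997
finger_force: 0.0
time: 14.13
eef_pos: [0.4812, -0.0618, 0.0899]
tcp_rot: [0.735, 0.678, 0.001, 0.002]
contact_force: [-2.6, 0.6, 6.1]
opening: 0.305
finger_force: 78.5
t 14.13 delta -0.2 grasp jig xyz mm [ 0.7 16.   3.9] z.Y -0.001 q [-0.34  0.03  2.14  0.    0.96 -0.26] F [-2.6  0.6  6.1] open 0.305 ff 78.47073197364807
to Rt(d): rotvec deg [-0.    0.04  0.05] shift tool mm [ 0.  -0.7  3.8]
```

```bash
python3 -m creep '[{"x":0,"y":-1,"z":0,"rx":3,"ry":0,"rz":0,"grip":0},{"x":0,"y":-1.2,"z":0,"rx":3.5,"ry":0,"rz":0,"grip":0},{"x":0,"y":0,"z":0,"rx":0,"ry":0,"rz":0,"grip":0},{"x":0,"y":0,"z":0,"rx":0,"ry":0,"rz":0,"grip":0},{"x":0,"y":0,"z":0,"rx":0,"ry":0,"rz":0,"grip":1},{"x":0,"y":0,"z":0,"rx":0,"ry":0,"rz":0,"grip":1},{"x":0,"y":0,"z":0,"rx":0,"ry":0,"rz":0,"grip":1},{"x":0,"y":0,"z":0,"rx":0,"ry":0,"rz":0,"grip":1},{"x":0,"y":0,"z":0,"rx":0,"ry":0,"rz":0,"grip":1},{"x":0,"y":0,"z":0,"rx":0,"ry":0,"rz":0,"grip":1}]' && python3 -m creep '[{"x":0,"y":0,"z":-27,"rx":0,"ry":0,"rz":0,"grip":1},{"x":0,"y":0,"z":-27,"rx":0,"ry":0,"rz":0,"grip":1},{"x":0,"y":0,"z":-27,"rx":0,"ry":0,"rz":0,"grip":1},{"x":0,"y":0,"z":-27,"rx":0,"ry":0,"rz":0,"grip":0},{"x":0,"y":0,"z":-27,"rx":0,"ry":0,"rz":0,"grip":0},{"x":0,"y":0,"z":-27,"rx":0,"ry":0,"rz":0,"grip":0},{"x":0,"y":0,"z":-27,"rx":0,"ry":0,"rz":0,"grip":0},{"x":0,"y":-20,"z":-20,"rx":-6.5,"ry":0,"rz":0,"grip":0},{"x":0,"y":0,"z":0,"rx":0,"ry":0,"rz":0,"grip":0},{"x":0,"y":0,"z":0,"rx":0,"ry":0,"rz":0,"grip":0}]'
python3 - <<'E'
from h import *
stat();w=cam("wrist");im=w["color"];cv2.imwrite("pics/w4.png",im)
for n in[(-.0425,.076,.105),(.0425,.076,.105),(-.0075,.076,.1465),(.0075,.076,.1465),(-.0075,.076,.128),(.0075,.076,.128),(-.026,-.064,.132),(.026,-.064,.132)]:print(n,proj(w,J(*n)).round(1))
x0=270
for k in range(96,118,3):print(k,"".join("#" if v<70 else "+" if v<150 else "-" if v<225 else "." for v in im[k,x0:380].min(1)))
g=im.min(2)
for k in range(232,262,4):
    x=np.nonzero(g[k,270:380]>190)[0]+270;print(k,x.min(),x.max())
plan(J(0,.205,.25),Rt(0),6)
E
```

```text
time: 14.97
eef_pos: [0.4785, -0.0613, 0.088]
tcp_rot: [0.734, 0.676, -0.037, -0.04]
contact_force: [0.0, -0.4, 0.6]
opening: 1.002
finger_force: 0.0
time: 15.8
eef_pos: [0.4813, -0.0616, 0.3005]
tcp_rot: [0.736, 0.677, 0.002, 0.004]
contact_force: [0.4, -0.4, 0.4]
opening: 0.008
finger_force: 0.0
t 15.8 delta -0.5 grasp jig xyz mm [  0.8  16.2 214.5] z.Y -0.001 q [-0.34 -0.2   1.95  0.    1.38 -0.25] F [ 0.4 -0.4  0.4] open 0.008 ff 0.0
to Rt(d): rotvec deg [-0.    0.08  0.  ] shift tool mm [ 1.000e-01 -2.600e+00  2.145e+02]
(-0.0425, 0.076, 0.105) [274.1 102.7]
(0.0425, 0.076, 0.105) [362.4 102.7]
(-0.0075, 0.076, 0.1465) [309.6 105.7]
(0.0075, 0.076, 0.1465) [327.3 105.7]
(-0.0075, 0.076, 0.128) [310.  104.2]
(0.0075, 0.076, 0.128) [326.7 104.2]
(-0.026, -0.064, 0.132) [293.  246.6]
(0.026, -0.064, 0.132) [344.1 246.5]
96 #######+++++++++++---------------+###########+#+++############+++-----------------++++++++++##################
99 ##-----..................--..........--...........................--.................--------+################
102 ##-----...................-.......
[... 214 characters left out ...]
........-...........+-.............................................-+------+################
111 #####+--..................-...........++.............................................-+++++###################
114 ###################-........----..-###########################+++++++-------+#################################
117 ###################-........---++-+##########++++++###########+++++++-------+#################################
232 293 342
236 293 339
240 293 341
244 292 342
248 293 341
252 294 339
256 319 321
260 319 321
rot/row [0.05 0.01 0.  ] norm 0.05 shift/row mm 32.5
0 [31.5 -0.2  8.1]
1 [31.5 -0.2  8.1]
2 [31.5 -0.2  8.1]
3 [31.5 -0.2  8.1]
4 [31.5 -0.2  8.1]
5 [31.5 -0.2  8.1]
```

The slot and plate are now within about 1° of up. I'll go behind the bolt tab with the fingers shut.

```bash
python3 -m creep '[{"x":31.5,"y":0,"z":8,"rx":0.5,"ry":0,"rz":0,"grip":0},{"x":31.5,"y":0,"z":8,"rx":0,"ry":0,"rz":0,"grip":0},{"x":31.5,"y":0,"z":8,"rx":0,"ry":0,"rz":0,"grip":0},{"x":31.5,"y":0,"z":8,"rx":0,"ry":0,"rz":0,"grip":0},{"x":31.5,"y":0,"z":8,"rx":0,"ry":0,"rz":0,"grip":0},{"x":31.5,"y":0,"z":8,"rx":0,"ry":0,"rz":0,"grip":0},{"x":0,"y":0,"z":30,"rx":0,"ry":0,"rz":0,"grip":0},{"x":0,"y":0,"z":30,"rx":0,"ry":0,"rz":0,"grip":0},{"x":0,"y":0,"z":28,"rx":0,"ry":0,"rz":0,"grip":0},{"x":0,"y":0,"z":0,"rx":0,"ry":0,"rz":0,"grip":0}]'
python3 -c "
from h import *;stat()"
```

```text
time: 16.68
eef_pos: [0.4914, 0.1269, 0.1534]
tcp_rot: [0.735, 0.678, -0.008, -0.007]
contact_force: [-1.8, -0.9, -1.3]
opening: 0.002
finger_force: 0.0
t 16.68 delta 1.2 grasp jig xyz mm [ -4.2 204.9  67.4] z.Y -0.002 q [0.05 0.01 2.04 0.   1.12 0.13] F [-1.8 -0.9 -1.3] open 0.002 ff 0.0
to Rt(d): rotvec deg [-0.    0.14  0.06] shift tool mm [-188.7    5.5   67.8]
```

```bash
python3 -m creep '[{"x":0,"y":4.5,"z":-6,"rx":-1,"ry":0,"rz":0,"grip":0},{"x":0,"y":0,"z":0,"rx":0,"ry":0,"rz":0,"grip":0},{"x":-5,"y":0,"z":0,"rx":0,"ry":0,"rz":0,"grip":0},{"x":-5,"y":0,"z":0,"rx":0,"ry":0,"rz":0,"grip":0},{"x":-5,"y":0,"z":0,"rx":0,"ry":0,"rz":0,"grip":0},{"x":-4,"y":0,"z":0,"rx":0,"ry":0,"rz":0,"grip":0},{"x":-3,"y":0,"z":0,"rx":0,"ry":0,"rz":0,"grip":0},{"x":-3,"y":0,"z":0,"rx":0,"ry":0,"rz":0,"grip":0},{"x":-3,"y":0,"z":0,"rx":0,"ry":0,"rz":0,"grip":0},{"x":-3,"y":0,"z":0,"rx":0,"ry":0,"rz":0,"grip":0}]'
python3 -c "
from h import *;stat()"
python3 -m creep '[{"x":-2,"y":0,"z":0,"rx":0,"ry":0,"rz":0,"grip":0},{"x":-2,"y":0,"z":0,"rx":0,"ry":0,"rz":0,"grip":0},{"x":-2,"y":0,"z":0,"rx":0,"ry":0,"rz":0,"grip":0},{"x":-1,"y":0,"z":0,"rx":0,"ry":0,"rz":0,"grip":0},{"x":-1,"y":0,"z":0,"rx":0,"ry":0,"rz":0,"grip":0},{"x":-1,"y":0,"z":0,"rx":0,"ry":0,"rz":0,"grip":0},{"x":-1,"y":0,"z":0,"rx":0,"ry":0,"rz":0,"grip":0},{"x":-1,"y":0,"z":0,"rx":0,"ry":0,"rz":0,"grip":0},{"x":0,"y":0,"z":0,"rx":0,"ry":0,"rz":0,"grip":0},{"x":0,"y":0,"z":0,"rx":0,"ry":0,"rz":0,"grip":0}]'
python3 -c "
from h import *;stat()"
```

```text
time: 17.52
eef_pos: [0.4988, 0.0957, 0.1686]
tcp_rot: [0.736, 0.677, 0.005, 0.005]
contact_force: [0.5, 2.2, 3.0]
opening: 0.003
finger_force: 1.3
t 17.52 delta -0.8 grasp jig xyz mm [  5.1 174.3  82.6] z.Y 0.001 q [-0.01 -0.03  2.05  0.    1.11  0.07] F [0.5 2.2 3. ] open 0.003 ff 1.3060525199398398
to Rt(d): rotvec deg [ 0.   -0.06  0.01] shift tool mm [-158.4   -6.2   82.4]
time: 18.35
eef_pos: [0.4976, 0.0845, 0.168]
tcp_rot: [0.736, 0.677, 0.004, 0.005]
contact_force: [1.0, 2.6, 2.4]
opening: 0.002
finger_force: 1.2
t 18.35 delta -0.7 grasp jig xyz mm [  4.8 163.1  82. ] z.Y -0.0 q [-0.03 -0.04  2.05 -0.    1.11  0.05] F [1.  2.6 2.4] open 0.002 ff 1.2172881024889648
to Rt(d): rotvec deg [-0.    0.01  0.02] shift tool mm [-147.1   -5.9   81.9]
```

The force is just the 2.5 N friction, and the nose is past the disc face. I'll keep going to the stop.

```bash
python3 -m creep '[{"x":-1,"y":-2,"z":0,"rx":0,"ry":0,"rz":0,"grip":0},{"x":-1,"y":0,"z":0,"rx":0,"ry":0,"rz":0,"grip":0},{"x":-1,"y":0,"z":0,"rx":0,"ry":0,"rz":0,"grip":0},{"x":-1,"y":0,"z":0,"rx":0,"ry":0,"rz":0,"grip":0},{"x":-1,"y":0,"z":0,"rx":0,"ry":0,"rz":0,"grip":0},{"x":-1,"y":0,"z":0,"rx":0,"ry":0,"rz":0,"grip":0},{"x":-1,"y":0,"z":0,"rx":0,"ry":0,"rz":0,"grip":0},{"x":-1,"y":0,"z":0,"rx":0,"ry":0,"rz":0,"grip":0},{"x":0,"y":0,"z":0,"rx":0,"ry":0,"rz":0,"grip":0},{"x":0,"y":0,"z":0,"rx":0,"ry":0,"rz":0,"grip":0}]'
python3 -c "
from h import *;stat()"
python3 -m creep '[{"x":-0.5,"y":0,"z":0,"rx":0,"ry":0,"rz":0,"grip":0},{"x":-0.5,"y":0,"z":0,"rx":0,"ry":0,"rz":0,"grip":0},{"x":-0.5,"y":0,"z":0,"rx":0,"ry":0,"rz":0,"grip":0},{"x":-0.5,"y":0,"z":0,"rx":0,"ry":0,"rz":0,"grip":0},{"x":0,"y":0,"z":0,"rx":0,"ry":0,"rz":0,"grip":0},{"x":0,"y":0,"z":0,"rx":0,"ry":0,"rz":0,"grip":0},{"x":0,"y":0,"z":0,"rx":0,"ry":0,"rz":0,"grip":0},{"x":0,"y":0,"z":0,"rx":0,"ry":0,"rz":0,"grip":0},{"x":0,"y":0,"z":0,"rx":0,"ry":0,"rz":0,"grip":0},{"x":0,"y":0,"z":0,"rx":0,"ry":0,"rz":0,"grip":0}]'
python3 -c "
from h import *;stat()"
```

```text
time: 19.18
eef_pos: [0.4948, 0.0766, 0.1679]
tcp_rot: [0.736, 0.677, 0.004, 0.004]
contact_force: [1.4, 4.7, -0.2]
opening: 0.006
finger_force: 1.8
t 19.18 delta -0.7 grasp jig xyz mm [  2.7 155.   81.9] z.Y -0.0 q [-0.05 -0.05  2.06 -0.    1.11  0.03] F [ 1.4  4.7 -0.2] open 0.006 ff 1.7566905543208122
to Rt(d): rotvec deg [-0.    0.01  0.01] shift tool mm [-139.    -3.7   81.9]
time: 20.02
eef_pos: [0.4946, 0.075, 0.1679]
tcp_rot: [0.736, 0.677, 0.004, 0.004]
contact_force: [2.6, 5.0, -0.8]
opening: -0.0
finger_force: 2.5
t 20.02 delta -0.7 grasp jig xyz mm [  2.7 153.3  81.9] z.Y 0.0 q [-0.05 -0.05  2.06  0.    1.11  0.03] F [ 2.6  5.  -0.8] open -0.0 ff 2.4517142213881016
to Rt(d): rotvec deg [ 0.   -0.03  0.02] shift tool mm [-137.4   -3.7   81.8]
```

```bash
python3 -m creep '[{"x":-0.5,"y":0,"z":0,"rx":0,"ry":0,"rz":0,"grip":0},{"x":-0.5,"y":0,"z":0,"rx":0,"ry":0,"rz":0,"grip":0},{"x":-0.5,"y":0,"z":0,"rx":0,"ry":0,"rz":0,"grip":0},{"x":-0.5,"y":0,"z":0,"rx":0,"ry":0,"rz":0,"grip":0},{"x":0,"y":0,"z":0,"rx":0,"ry":0,"rz":0,"grip":0},{"x":0,"y":0,"z":0,"rx":0,"ry":0,"rz":0,"grip":0},{"x":0,"y":0,"z":0,"rx":0,"ry":0,"rz":0,"grip":0},{"x":0,"y":0,"z":0,"rx":0,"ry":0,"rz":0,"grip":0},{"x":0,"y":0,"z":0,"rx":0,"ry":0,"rz":0,"grip":0},{"x":0,"y":0,"z":0,"rx":0,"ry":0,"rz":0,"grip":0}]'
python3 -c "
from h import *;stat()"
python3 -m creep '[{"x":-0.5,"y":0,"z":0,"rx":0,"ry":0,"rz":0,"grip":0},{"x":-0.5,"y":0,"z":0,"rx":0,"ry":0,"rz":0,"grip":0},{"x":0,"y":0,"z":0,"rx":0,"ry":0,"rz":0,"grip":0},{"x":0,"y":0,"z":0,"rx":0,"ry":0,"rz":0,"grip":0},{"x":0,"y":0,"z":0,"rx":0,"ry":0,"rz":0,"grip":0},{"x":0,"y":0,"z":0,"rx":0,"ry":0,"rz":0,"grip":0},{"x":0,"y":0,"z":0,"rx":0,"ry":0,"rz":0,"grip":0},{"x":0,"y":0,"z":0,"rx":0,"ry":0,"rz":0,"grip":0},{"x":0,"y":0,"z":0,"rx":0,"ry":0,"rz":0,"grip":0},{"x":0,"y":0,"z":0,"rx":0,"ry":0,"rz":0,"grip":0}]'
python3 -c "
from h import *;stat()"
```

```text
time: 20.85
eef_pos: [0.4946, 0.0749, 0.168]
tcp_rot: [0.736, 0.677, 0.006, 0.003]
contact_force: [2.9, 10.8, -1.5]
opening: 0.001
finger_force: 5.6
t 20.85 delta -0.7 grasp jig xyz mm [  2.7 153.2  82. ] z.Y 0.005 q [-0.06 -0.05  2.06  0.01  1.11  0.03] F [ 2.9 10.8 -1.5] open 0.001 ff 5.568322911858559
to Rt(d): rotvec deg [-0.   -0.3  -0.03] shift tool mm [-137.6   -3.6   81.2]
time: 21.68
eef_pos: [0.4946, 0.0749, 0.1681]
tcp_rot: [0.736, 0.677, 0.007, 0.002]
contact_force: [3.0, 13.8, 0.5]
opening: -0.0
finger_force: 7.1
t 21.68 delta -0.7 grasp jig xyz mm [  2.7 153.1  82.1] z.Y 0.008 q [-0.06 -0.05  2.06  0.01  1.11  0.02] F [ 3.  13.8  0.5] open -0.0 ff 7.124468833208084
to Rt(d): rotvec deg [-0.   -0.44 -0.05] shift tool mm [-137.7   -3.6   81. ]
```

The bolt has stopped where home was predicted (TCP y 153 mm) and the force is rising. One firm push, then I'll back off and check.

```bash
python3 -m creep '[{"x":-1,"y":0,"z":0,"rx":0,"ry":0,"rz":0,"grip":0},{"x":-1,"y":0,"z":0,"rx":0,"ry":0,"rz":0,"grip":0},{"x":-1,"y":0,"z":0,"rx":0,"ry":0,"rz":0,"grip":0},{"x":0,"y":0,"z":0,"rx":0,"ry":0,"rz":0,"grip":0},{"x":0,"y":0,"z":0,"rx":0,"ry":0,"rz":0,"grip":0},{"x":0,"y":0,"z":0,"rx":0,"ry":0,"rz":0,"grip":0},{"x":0,"y":0,"z":0,"rx":0,"ry":0,"rz":0,"grip":0},{"x":0,"y":0,"z":0,"rx":0,"ry":0,"rz":0,"grip":0},{"x":0,"y":0,"z":0,"rx":0,"ry":0,"rz":0,"grip":0},{"x":0,"y":0,"z":0,"rx":0,"ry":0,"rz":0,"grip":0}]'
python3 -c "
from h import *;stat()"
python3 -m creep '[{"x":5,"y":0,"z":0,"rx":0,"ry":0,"rz":0,"grip":0},{"x":10,"y":0,"z":0,"rx":0,"ry":0,"rz":0,"grip":0},{"x":15,"y":0,"z":0,"rx":0,"ry":0,"rz":0,"grip":0},{"x":0,"y":0,"z":-30,"rx":0,"ry":0,"rz":0,"grip":0},{"x":0,"y":0,"z":-30,"rx":0,"ry":0,"rz":0,"grip":0},{"x":0,"y":0,"z":-30,"rx":0,"ry":0,"rz":0,"grip":0},{"x":-30,"y":0,"z":-20,"rx":0,"ry":0,"rz":0,"grip":0},{"x":-30,"y":0,"z":-20,"rx":0,"ry":0,"rz":0,"grip":0},{"x":0,"y":0,"z":0,"rx":0,"ry":0,"rz":0,"grip":0},{"x":0,"y":0,"z":0,"rx":0,"ry":0,"rz":0,"grip":0}]'
python3 - <<'E'
from h import *
stat();w=cam("wrist");im=w["color"];cv2.imwrite("pics/w5.png",im)
for n in[(0,.136,.19),(0,.142,.19),(0,.130,.19),(-.015,.136,.19),(0,.076,.142),(-.0425,.076,.105),(.0425,.076,.105),(-.006,.09,.136),(.006,.09,.136),(-.0075,.076,.1465),(.0075,.076,.1465),(-.026,-.064,.132),(.026,-.064,.132)]:print(n,proj(w,J(*n)).round(1))
for k in range(20,200,4):print(k,"".join("#" if v<70 else "+" if v<150 else "-" if v<215 else "." for v in im[k,265:375].min(1)))
E
```

```text
time: 22.52
eef_pos: [0.4947, 0.0748, 0.1682]
tcp_rot: [0.736, 0.677, 0.01, -0.0]
contact_force: [4.8, 22.8, 0.4]
opening: 0.001
finger_force: 11.8
t 22.52 delta -0.8 grasp jig xyz mm [  2.7 152.9  82.2] z.Y 0.015 q [-0.06 -0.05  2.07  0.02  1.11  0.02] F [ 4.8 22.8  0.4] open 0.001 ff 11.778260618448257
to Rt(d): rotvec deg [-0.   -0.85 -0.12] shift tool mm [-138.1   -3.5   80.2]
time: 23.35
eef_pos: [0.4903, 0.0374, 0.2992]
tcp_rot: [0.737, 0.676, 0.004, 0.006]
contact_force: [1.0, -0.3, -1.3]
opening: 0.003
finger_force: 0.0
t 23.35 delta -0.8 grasp jig xyz mm [  1.4 115.5 213.2] z.Y -0.002 q [-0.13 -0.18  1.94 -0.    1.37 -0.04] F [ 1.  -0.3 -1.3] open 0.003 ff 0.0
to Rt(d): rotvec deg [ 0.    0.12 -0.16] shift tool mm [-99.1  -4.1 213.4]
(0, 0.136, 0.19) [316.8 163.3]
(0, 0.142, 0.19) [316.8 155.5]
(0, 0.13, 0.19) [316.8 171. ]
(-0.015, 0.136, 0.19) [297.  163.4]
(0, 0.076, 0.142) [317.  213.4]
(-0.0425, 0.076, 0.105) [276.4 200.5]
(0.0425, 0.076, 0.105) [357.2 200. ]
(-0.006, 0.09, 0.136) [310.6 197.4]
(0.006, 0.09, 0.136) [323.2 197.3]
(-0.0075, 0.076, 0.1465) [309.  215.2]
(0
[... 4565 characters left out ...]
##########
176 ########################.........+++.......-++--------++++++++----+++++-------+###############################
180 ########################-........+++-.--+++#++--------++++#####++++++++-------+###############################
184 ########################+........----...................-++++++++++++++-------+###############################
188 #####################+++--------------+###++-...........-++######+++++++++++++++++++##########################
192 #############++-----------------------+######-..........-+#######++-----------------------+###################
196 ###########+--------------------------++#####-..........-+######+--.------------------------+#################
```

The tab top spans rows 155–171, exactly the predicted home position. The bolt runs on into the disc, and the arm is clear.

```bash
python3 -c "
from plant import sign_off;print(sign_off())"
```

```text
the job is handed in; nothing more can be done
None
```

The boom's motor plate was within about 1° of straight up before the bolt went in. The bolt is fully home in the disc slot, held under a 23 N push, and the job was handed in at about 23 s with the arm clear.

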